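Pin the coffee dispenser's swing arm back to the riser

ROBOT

A 6-joint arm with a two-finger parallel gripper is mounted at the origin on the work surface. World frame = base frame: x ahead of the robot, y to its left, z up, the work surface at z = 0. Lengths are in m, angles in rad, forces in N, time in s.
With the tool pointing down it reaches from about 0.4 to 0.825 m from the base axis. Payload 7 kg.
Tool frame: the origin (TCP) lies at the very end of the fingers, on their centre line; the grasp point (between the pads) lies 19 mm behind it; z points along the fingers, y is the line along which they close (so a half turn about z gives the same grasp; the last joint's range is limited). The gripper opens to 88 mm and grips with 3 to 60 N. Pads are 19 mm wide; open, the fingers measure 130 mm over their backs; the gripper's body (78 mm by 193 mm) begins 47 mm behind the grasp point.
Start: joints at [-0.997, 0.359, 0.012, 0, -1.224, -0.288], TCP at [0.19, -0.648, 0.227] pointing down, gripper open.
Joint ranges: [-3.07, 3.07], [-1.43, 2.12], [-1.02, 1.25], [-3.03, 1.67], [-3.05, -0], [-3.03, 3.03]. Speed limits (rad/s): [2.39, 2.39, 3.01, 3.14, 3.14, 3.14].

INTERFACE

Orientations are given as a rotation vector (axis times angle).
In Python, from workcell import * gives the robot as it stands.
- The arm moves only by the tool carry_out, never from a script. Its argument "rows" is a list of rows, each a list of 3 entries, a list of its own where there are three numbers: the turn, a rotation vector about the tool's x, y, z as a fraction of full scale, then the shift along the tool's x, y, z as a fraction of full scale, then the closure, from 0 (fully open) to 1 (shut). In form: [[[wx, wy, wz], [x, y, z], gripper], ...]. A call has 1 to 12 rows; each row is the pose to reach, as a shift and turn from the pose commanded when the call began, along the tool's axes at that moment, turning the shorter way round; what a row does not reach only later rows make up. Full scale, the value 1, is 0.1 m for a shift and 2 pi rad for a turn. A row lasts 1/12 s, in which the tool goes at most 41.7 mm and 7.16 degrees, less where a joint would pass 70% of its speed; a pose out of reach is approached as far as the arm can. A call with a number of a shift or a turn outside -1 to 1 is refused whole. A call with a gripper value outside its range is refused whole. The fingers move at their own pace and stop on an object; "force" is the grip in N (left out, the last holds). Time passes only in rows, so rows that repeat a pose let the fingers close. It gives the time, the measured TCP pose, the force, the opening and the grip force at its end, in the units of the state.
- observe(): the state, without advancing time (a new reading comes with each control period).
- capture(name): name is "scene" or "side" or "wrist"; returns a dict with "color" (420x560x3 uint8, red, green, blue), "intrinsics" (3x3 intrinsics, pixels), "world_to_cam" (4x4, takes a point from world to camera coordinates). Camera axes: x right, y up, looking along -z (the intrinsics and any distortion apply to the point x, -y, -z); pixel columns grow to the right and rows downward; lengths in m; the calibration is good to about 2 mm. A picture is of the moment at which its call begins. There is no depth.
- sign_off(): hands the job in; it is judged then, once.
The state is a dict: "time": time; "qpos": joint angles; "joint_velocities": joint speeds; "effort": joint torques, N m; "eef_pos": TCP position; "ee_rot": TCP orientation; "wrist_force": force on the tool from outside, world axes, zero at the start; "torque": the same for the moment, N m; "width": finger opening in m; "grasp_force": force on a finger pad.
Only numpy, scipy, OpenCV 4.12 (cv2) and the standard library are available. Lean on these libraries where they do the work, as an engineer would, in place of code of your own. Each camera call takes 0.05 s, during which the arm holds its last target. There are 200 camera calls.

TASK

The white dispenser on the side of the bamboo riser has been swung out for refilling. Swing its steel arm back in over the bracket, then take the red-headed pin from its block and thread it down through the hole in the arm and the hole in the bracket hidden below it, until the head sits fully down on the arm, and let go. The lower hole has to be found by feel: press only gently with the pin while moving it and the arm about, and leave the other things where they are.

Things in the scene. Friction and masses are not known exactly. Their poses are not given: they have to be found in the camera images.
- riser: Two-level bamboo riser, fixed to the table, 220 x 300 x 170 mm (x, y, z). Origin: centre of its underside; z up. The dispenser's hinge post (far end) and the dark steel bracket (near end) stand on its -y upright side.
- bracket_mid (a point): Middle of the bracket's range, fixed to the riser, its axes; 147 mm up, level with the bracket's top face. The bracket (44 x 88 x 22 mm, x, y, z) has one vertical chamfered 12 mm through hole. Its rubber mount gives 1 mm per 6 N downwards, 4 mm at most. It was shifted and locked before: its hole is at x = 0 and anywhere within 16 mm of this point along y, differently each time (arm angle -0.08 to 0.08 rad).
- dispenser_arm (a joint): Angle of the steel swing arm about its vertical hinge (rad). 0: along the riser's side, pointing to the riser's -x; positive: swung out, away from the riser (counter-clockwise from above). Travel -0.13 to 1.0. Friction (about 1 N at the arm's end) holds it where it is left. The arm's underside is 150 mm and its top 164 mm above the table, 3 mm clear above the bracket.
- swing_grip (a point): Point on the arm's top face, 140 mm from the hinge axis: a good place to grasp or push it. The bar is 22 mm wide, 14 mm thick and free from 102 to 175 mm from the hinge; the white dispenser (60 mm across, top 182 mm above the table) fills 38 to 98 mm; beyond 180 mm a 40 x 40 mm plate surrounds the hole. Axes as swing_pivot.
- swing_pivot (a point): Point on the hinge axis of the arm, level with the arm's top face (164 mm above the table). Its x axis points from the hole towards the hinge, z up; it turns with the arm.
- swing_hole (a point): Centre of the hole in the arm's free end, at the arm's top face; 200 mm from swing_pivot. Vertical through hole, 11.5 mm in diameter, 14 mm deep, chamfered; axes as swing_pivot.
- pin: Loose locking pin, 40 to 85 g: steel shank, 10 mm diameter, 45 mm long, tip tapered to 8 mm over 3 mm; red square head 16 x 16 mm from 45 to 83 mm above the origin. Origin: centre of the lower tip; z up to the head; x, y square to the head's flats. Starts upright, tip on the table. Home: head on the arm, tip 6 mm below the bracket. Holes not in line: tip stops 17 mm below the arm's top.
- pin_block: Small bamboo block that parks the pin, fixed to the table, 70 x 70 x 38 mm, with a vertical 12.5 mm hole at its centre. Origin: centre of its underside.
- coffee_jar: Closed coffee jar, green lid, 72 mm across, 110 mm tall, on the riser's upper level; leave alone. Origin: centre of its underside.
- canister: Small clear canister, 56 mm across, 75 mm tall, on the riser's upper level; leave alone. Origin: centre of its underside.
- mug: Yellow enamel mug, 80 mm across, 85 mm tall, on the riser's lower level; leave alone. Origin: centre of its underside.
- spoon: Stainless spoon, 150 mm long, on the table; leave alone. It lies along its x axis.
- sugar_tin: Blue tin, 76 mm across, 90 mm tall, on the table; leave alone. Origin: centre of its underside.
- milk_jug: Steel milk cup, 72 mm across, 90 mm tall, on the table; leave alone. Origin: centre of its underside.

How it is judged:
By the outcome, as a careful person would: the job done as asked, in the order asked, and still so for the second after the job is handed in, with the robot touching nothing.
It also fails if it takes over 72 s, if anything falls off the work surface, if the arm or the gripper's body presses on something with over 40 N, if the wrist force passes 120 N, or if a joint passes its speed limit or range.

## Working session

There is one attempt and no reset: what is moved stays moved. The work goes in short steps, Python scripts to look and compute and a tool call to move; the robot and the scene stay as the last step left them, time stands still between calls to the robot, and variables do not carry over. Pictures are saved under pics/ and viewed, at most 10 in all, crops included, and the job is handed in when it is done.

Besides the shell and the picture viewer there is one more tool, called after "Request:" by a JSON object that holds its "fn" and its "kwargs". carry_out: Moves the arm, as the interface text tells. Its arguments: {"type":"object","properties":{"rows":{"type":"array","items":{"type":"array"}},"force":{"type":"number"}},"required":["rows"]}

```bash
ls; mkdir -p pics; cat > h.py <<'E'
import numpy as np, cv2
from workcell import *
from scipy.spatial.transform import Rotation as R
def snap(n,f):
    c=capture(n); cv2.imwrite('pics/'+f+'.png',c['color'][:,:,::-1]); np.savez('pics/'+f+'.npz',**c); return c
def load(f): return dict(np.load('pics/'+f+'.npz'))
def ray(c,u,v):
    K=c['intrinsics'];T=c['world_to_cam'];d=np.linalg.inv(K)@[u,v,1];d=d*[1,-1,-1]
    Rm=T[:3,:3];return -Rm.T@T[:3,3],Rm.T@d
def onz(c,u,v,z):
    o,d=ray(c,u,v);return o+d*(z-o[2])/d[2]
def proj(c,p):
    T=c['world_to_cam'];q=T[:3,:3]@p+T[:3,3];q=c['intrinsics']@(q*[1,-1,-1]);return q[:2]/q[2]
E
python3 - <<'E'
from h import *
cs=[snap(n,n+'0') for n in ('scene','side')]
for c in cs: print(c['intrinsics'][0],ray(c,280,210)[0],ray(c,280,210)[1])
s=observe();print(s['eef_pos'],s['ee_rot'],R.from_rotvec(s['ee_rot']).as_matrix().round(3),s['time'])
E
```

```text
pics
[437.72650101   0.         276.20869355] [ 1.22285532 -0.23289949  1.0281971 ] [-0.56919654  0.24999103 -0.78343564]
[433.40728976   0.         275.76049909] [0.05066247 0.58459239 0.94853258] [ 0.46449565 -0.49243088 -0.7361059 ]
[ 0.19014899 -0.64721512  0.22568689] [ 4.47157784e-01 -3.10919211e+00 -2.35567343e-03] [[-0.959 -0.282 -0.001]
 [-0.282  0.959  0.001]
 [ 0.     0.002 -1.   ]] 0.1
```

View pics/scene0.png

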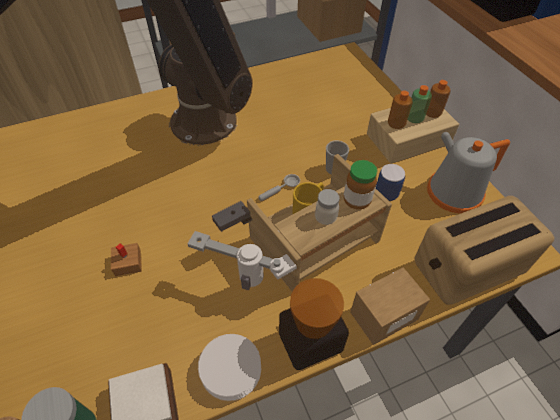

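View pics/side0.png

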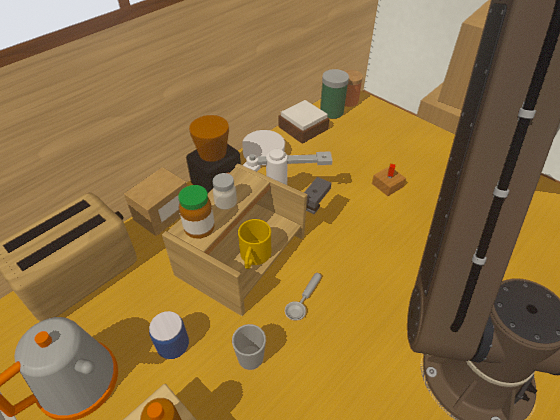

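The scene view shows the arm hole near (200,241), the hinge near (282,266), the bracket near (231,216) and the pin head near (121,250). In the side view the hole is near (323,158), the bracket near (318,192) and the pin near (391,172). I'll zoom in on both.

```bash
python3 - <<'E'
from h import *
a=load('scene0')['color'][:,:,::-1];b=load('side0')['color'][:,:,::-1]
A=cv2.resize(a[190:310,95:305],None,fx=3.6,fy=3.6*0.69 if 0 else 3.6,interpolation=cv2.INTER_CUBIC)
cv2.imwrite('pics/z1.png',A[:600,:800])
B=cv2.resize(b[125:255,230:420],None,fx=4.2,fy=4.2,interpolation=cv2.INTER_CUBIC)
cv2.imwrite('pics/z2.png',B[:600,:800])
for f in('scene0','side0'):
    c=load(f);h=cv2.cvtColor(c['color'],cv2.COLOR_RGB2HSV);m=((h[...,0]<6)|(h[...,0]>174))&(h[...,1]>190)&(h[...,2]>120)
    n,l,s,ce=cv2.connectedComponentsWithStats(m.astype(np.uint8))
    print(f,[(s[i],ce[i].round(1)) for i in range(1,n) if s[i][4]>15])
E
```

```text
scene0 [(array([116, 244,   8,   6,  29], dtype=int32), array([119.5, 246.7]))]
side0 []
```

View pics/z1.png

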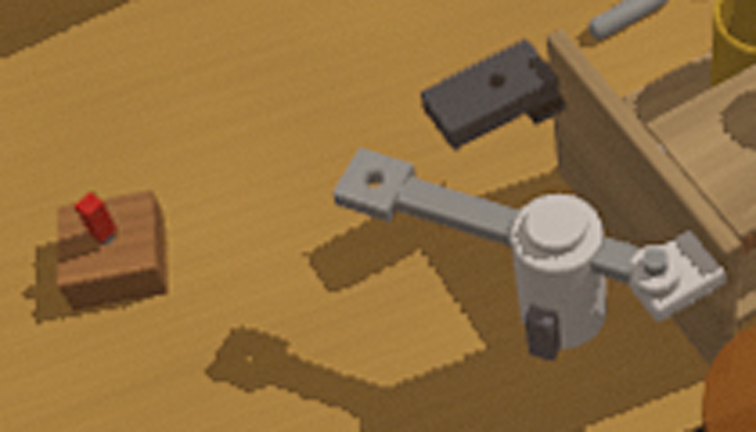

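View pics/z2.png

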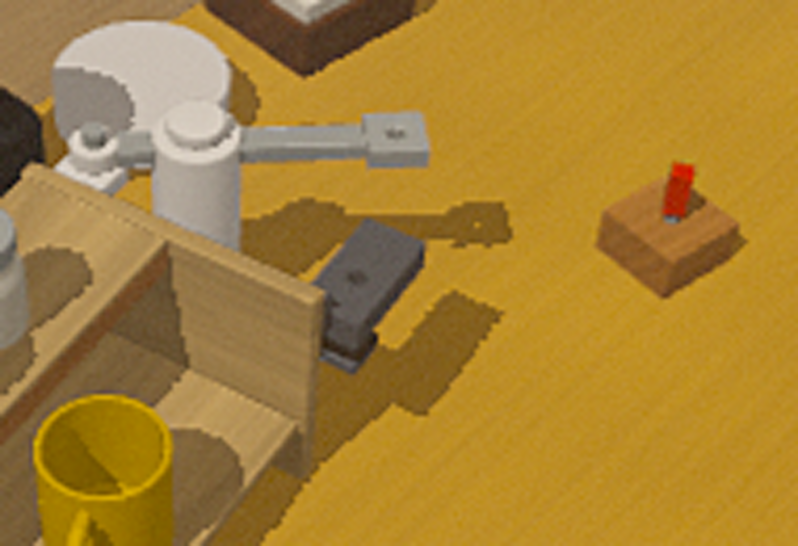

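The zooms show the arm hole at z1 (375,178) and z2 (396,133), and the hinge post cap at z1 (655,262) and z2 (95,138). The bracket hole is visible while the arm is out, at z1 (497,80) and z2 (357,278). The pin head top is at z1 (91,203) and z2 (683,172).

```bash
python3 - <<'E'
from h import *
A=load('scene0');B=load('side0')
z1=lambda u,v:((u+.5)/3.6-.5+95,(v+.5)/3.6-.5+190)
z2=lambda u,v:((u+.5)/4.2-.5+230,(v+.5)/4.2-.5+125)
def tri(p,q):
    o1,d1=ray(A,*p);o2,d2=ray(B,*q);t=np.linalg.lstsq(np.c_[d1,-d2],o2-o1,rcond=None)[0]
    a,b=o1+t[0]*d1,o2+t[1]*d2;return (a+b)/2,np.linalg.norm(a-b)
pts=dict(hole=((375,178),(396,133),.164),brk=((497,80),(357,278),.147),piv=((655,262),(95,138),.18),pin=((91,203),(683,172),.083))
P={}
for k,(p,q,z) in pts.items():
    t,e=tri(z1(*p),z2(*q));a=onz(A,*z1(*p),z);b=onz(B,*z2(*q),z);P[k]=(a+b)/2
    print(k,t.round(4),round(e,4),a.round(4),b.round(4))
print('block corners z38',[onz(A,*z1(*p),.038)[:2].round(4) for p in((58,210),(152,193),(165,268),(70,292))])
print([onz(B,*z2(*p),.038)[:2].round(4) for p in((600,228),(668,178),(740,226),(665,272))])
print('brk corners',[onz(A,*z1(*p),.147)[:2].round(4) for p in((423,97),(528,41),(562,90),(457,130))],[onz(B,*z2(*p),.147)[:2].round(4) for p in((370,220),(424,252),(362,325),(315,290))])
d=P['hole']-tri(z1(655,262),z2(95,138))[0];print(d,np.hypot(*d[:2]),np.arctan2(d[1],d[0]))
E
```

```text
hole [ 0.5994 -0.1718  0.1626] 0.0015 [ 0.601  -0.1714  0.164 ] [ 0.5982 -0.1713  0.164 ]
brk [ 0.5396 -0.0654  0.1452] 0.0001 [ 0.5411 -0.0657  0.147 ] [ 0.5385 -0.064   0.147 ]
piv [ 0.735  -0.0264  0.1672] 0.0013 [ 0.7427 -0.029   0.18  ] [ 0.7235 -0.017   0.18  ]
pin [ 0.4818 -0.3609  0.0804] 0.0012 [ 0.4843 -0.3601  0.083 ] [ 0.4803 -0.3589  0.083 ]
block corners z38 [array([ 0.4458, -0.3902]), array([ 0.4579, -0.3219]), array([ 0.5276, -0.3271]), array([ 0.5209, -0.3947])]
[array([ 0.5115, -0.3143]), array([ 0.5069, -0.3944]), array([ 0.4395, -0.387 ]), array([ 0.4516, -0.309 ])]
brk corners [array([ 0.5352, -0.1189]), array([ 0.5158, -0.033 ]), array([ 0.5675, -0.0263]), array([ 0.572, -0.106])] [array([ 0.567, -0.11 ]), array([ 0.5233, -0.1112]), array([ 0.5099, -0.0353]), array([ 0.5503, -0.0379])]
[-0.13538992 -0.14493568 -0.00315009] 0.19833502506986858 -2.322155223549625
```

```bash
python3 - <<'E'
from h import *
A=load('scene0');B=load('side0')
for k,p,q in (('can',(328,197),(224,181)),('jar',(364,171),(194,196)),('mug',(307,190),(256,232))):
    o1,d1=ray(A,*p);o2,d2=ray(B,*q);t=np.linalg.lstsq(np.c_[d1,-d2],o2-o1,rcond=None)[0]
    print(k,o1+t[0]*d1,o2+t[1]*d2)
H=np.array([.5995,-.1715]);P=np.array([.735,-.0264]);Bk=np.array([.5397,-.065])
s=observe();Rm=R.from_rotvec(s['ee_rot']).as_matrix();a0=np.arctan2(*Rm[[1,0],0]);print('tool x ang',a0)
for n,a,z in (('grip now',np.arctan2(*(H-P)[::-1]),.15),('grip end',np.arctan2(*(Bk-P)[::-1]),.15)):
    g=np.r_[P+.14*np.array([np.cos(a),np.sin(a)]),z];print(n,g,a,'tool shift/0.1',Rm.T@(g-s['eef_pos'])/.1,'turn',-(a-a0)/2/np.pi)
E
```

```text
can [0.65854089 0.13785477 0.24039036] [0.65704745 0.13572835 0.24045939]
jar [0.643481   0.23745759 0.2733049 ] [0.64053973 0.23323636 0.27293215]
mug [0.54840005 0.14120387 0.14738454] [0.54794542 0.14056002 0.1474592 ]
tool x ang -2.8559153740438603
grip now [ 0.63944781 -0.12872194  0.15      ] -2.321995427237089 tool shift/0.1 [-5.77218896  3.70746416  0.76148248] turn -0.08497599874965947
grip end [ 0.59765685 -0.05354514  0.15      ] -2.9464628764845755 tool shift/0.1 [-5.58307054  4.5465327   0.76281337] turn 0.01441108259806528
```

Request:
{"fn": "carry_out", "kwargs": {"rows": [[[0,0,0],[-0.3,0.2,0],0.5],[[0,0,0],[-0.65,0.42,0],0.5],[[0,0,0],[-0.96,0.62,0],0.5]], "force": 20}}

```text
time: 0.35
eef_pos: [0.2651, -0.5598, 0.2257]
ee_rot: [0.444, -3.109, -0.002]
wrist_force: [1.5, 0.5, 0.5]
width: 0.0724
grasp_force: 0.0
```

Request:
{"fn": "carry_out", "kwargs": {"rows": [[[0,0,0],[-0.3,0.2,0],0.5],[[0,0,0],[-0.65,0.42,0],0.5],[[0,0,0],[-0.96,0.62,0],0.5]]}}

```text
time: 0.6
eef_pos: [0.3404, -0.4726, 0.2263]
ee_rot: [0.447, -3.11, -0.001]
wrist_force: [0.9, -0.5, -0.1]
width: 0.0532
grasp_force: 0.0
```

Request:
{"fn": "carry_out", "kwargs": {"rows": [[[0,0,0],[-0.3,0.2,0],0.5],[[0,0,0],[-0.65,0.42,0],0.5],[[0,0,0],[-0.96,0.62,0],0.5]]}}

```text
time: 0.85
eef_pos: [0.4151, -0.386, 0.2264]
ee_rot: [0.447, -3.11, -0.0]
wrist_force: [0.6, -0.5, 0.1]
width: 0.0442
grasp_force: 0.0
```

Request:
{"fn": "carry_out", "kwargs": {"rows": [[[0,0,0],[-0.3,0.2,0],0.5],[[0,0,0],[-0.65,0.42,0],0.5],[[0,0,0],[-0.96,0.62,0],0.5]]}}

```text
time: 1.1
eef_pos: [0.4897, -0.2995, 0.2264]
ee_rot: [0.448, -3.109, -0.0]
wrist_force: [0.2, -0.3, -0.6]
width: 0.0437
grasp_force: 0.0
```

Request:
{"fn": "carry_out", "kwargs": {"rows": [[[0,0,0],[-0.3,0.2,0],0.5],[[0,0,0],[-0.65,0.42,0],0.5],[[0,0,0],[-0.96,0.62,0],0.5]]}}

```text
time: 1.35
eef_pos: [0.5644, -0.2129, 0.2264]
ee_rot: [0.448, -3.109, -0.0]
wrist_force: [0.7, -0.3, 0.1]
width: 0.0436
grasp_force: 0.0
```

Request:
{"fn": "carry_out", "kwargs": {"rows": [[[0,0,-0.02],[-0.3,0.2,0],0.5],[[0,0,-0.04],[-0.65,0.42,0],0.5],[[0,0,-0.06],[-0.97,0.61,0],0.5],[[0,0,-0.075],[-0.97,0.61,0],0.5],[[0,0,-0.085],[-0.97,0.61,0],0.5],[[0,0,-0.085],[-0.97,0.61,0],0.5]]}}

```text
time: 1.85
eef_pos: [0.6394, -0.1281, 0.2256]
ee_rot: [1.257, -2.877, -0.001]
wrist_force: [0.1, -0.5, 0.0]
width: 0.0439
grasp_force: 0.0
```

```bash
python3 - <<'E'
from h import *
s=observe();Rm=R.from_rotvec(s['ee_rot']).as_matrix()
print(s['time'],s['eef_pos'],np.arctan2(*Rm[[1,0],0]),s['width'],s['wrist_force'])
print(Rm.T@(np.array([.6395,-.1287,.151])-s['eef_pos'])/.1)
c=snap('wrist','w1')
for p in ([.5995,-.1715,.164],[.5397,-.065,.147],[.735,-.0264,.164],[.6395,-.1287,.164]): print(proj(c,np.array(p)))
E
```

```text
1.85 [ 0.63939631 -0.12808541  0.22559926] -2.3176030892623665 0.043911152454644116 [ 0.13498257 -0.46817069  0.03083573]
[ 0.00300689 -0.00579326  0.74599005]
[277.86526716 148.07552572]
[424.07215751 194.83080593]
[277.06053958 377.14992197]
[277.55838205 226.75198255]
```

View pics/w1.png

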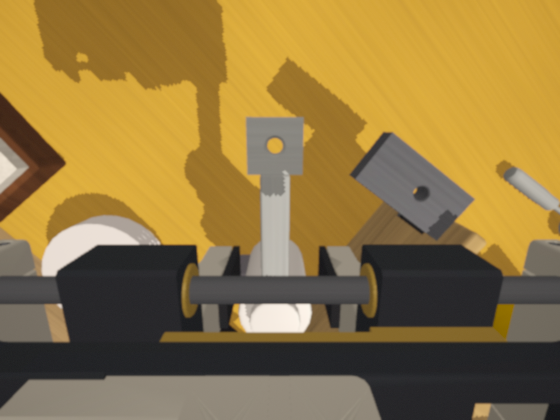

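The wrist view puts the arm hole at (275,146) and the bracket hole at (421,193). Both are within 3 px of prediction, and the bar is centred between the fingers. Next I descend, grip and swing the arm.

Request:
{"fn": "carry_out", "kwargs": {"rows": [[[0,0,0],[0,0,0.35],0.5],[[0,0,0],[0,0,0.6],0.5],[[0,0,0],[0,0,0.74],0.5],[[0,0,0],[0,0,0.74],0.5],[[0,0,0],[0,0,0.74],1],[[0,0,0],[0,0,0.74],1],[[0,0,0],[0,0,0.74],1],[[0,0,0],[0,0,0.74],1],[[0,0,0],[0,0,0.74],1]], "force": 15}}

```text
time: 2.65
eef_pos: [0.6401, -0.1292, 0.1542]
ee_rot: [-1.251, 2.879, -0.002]
wrist_force: [0.5, 0.0, 4.8]
width: 0.0217
grasp_force: 15.0
```

Request:
{"fn": "carry_out", "kwargs": {"rows": [[[0,0,0.009],[-0.002,0.08,0],1],[[0,0,0.018],[-0.009,0.159,0],1],[[0,0,0.027],[-0.02,0.237,0],1],[[0,0,0.036],[-0.036,0.315,0],1],[[0,0,0.045],[-0.056,0.392,0],1],[[0,0,0.054],[-0.08,0.468,0],1],[[0,0,0.063],[-0.109,0.542,0],1],[[0,0,0.072],[-0.142,0.614,0],1],[[0,0,0.081],[-0.179,0.685,0],1],[[0,0,0.09],[-0.22,0.753,0],1],[[0,0,0.0994],[-0.265,0.819,0],1],[[0,0,0.0994],[-0.265,0.819,0],1]]}}

```text
time: 3.65
eef_pos: [0.599, -0.0526, 0.1541]
ee_rot: [-0.303, 3.123, 0.0]
wrist_force: [3.5, -1.2, 2.0]
width: 0.0217
grasp_force: 15.1
```

```bash
python3 - <<'E'
from h import *
s=observe();Rm=R.from_rotvec(s['ee_rot']).as_matrix()
print(s['time'],s['eef_pos'],np.arctan2(*Rm[[1,0],0]),s['width'],s['wrist_force'],s['grasp_force'])
w=load('w1')
h=onz(w,275,146,.164);b=onz(w,421,193,.147);print('wrist est hole',h,'brk',b)
E
```

```text
3.65 [ 0.59903756 -0.05261198  0.15412124] -2.9480051137931795 0.021720788024796385 [ 3.5335802  -1.19224083  2.04123196] 15.058923661708832
wrist est hole [ 0.60000839 -0.17392823  0.164     ] brk [ 0.54062331 -0.06787939  0.147     ]
```

Request:
{"fn": "carry_out", "kwargs": {"rows": [[[0,0,0],[0,0,0],0.6],[[0,0,0],[0,0,0],0.6],[[0,0,0],[0,0,0],0.6],[[0,0,0],[0,0,-0.1],0.6],[[0,0,0],[0,0,-0.4],0.6],[[0,0,0],[0,0,-0.8],0.6],[[0,0,0],[0,0,-0.8],0.6],[[0,0,0],[0,0,-0.8],0.6]]}}

```text
time: 4.32
eef_pos: [0.5988, -0.0539, 0.2359]
ee_rot: [-0.306, 3.121, 0.0]
wrist_force: [0.5, 0.4, -0.3]
width: 0.0349
grasp_force: 0.0
```

```bash
python3 - <<'E'
from h import *
s=observe();Rm=R.from_rotvec(s['ee_rot']).as_matrix()
print(s['time'],s['eef_pos'],s['wrist_force'],s['width'])
c=snap('wrist','w2');c2=snap('scene','scene2')
a=c['color'][90:210,200:360,::-1];b=c2['color'][185:285,180:310,::-1]
cv2.imwrite('pics/z3.png',np.hstack([cv2.resize(a,(400,300),interpolation=cv2.INTER_CUBIC),cv2.resize(b,(390,300),interpolation=cv2.INTER_CUBIC)]))
P=np.array([.4825,-.3605,.24]);print('to pin',Rm.T@(P-s['eef_pos'])/.1)
E
```

```text
4.3167 [ 0.59883761 -0.05387848  0.23592733] [ 0.54619663  0.42036918 -0.26732136] 0.03491205355340089
to pin [ 1.73727806 -2.78140935 -0.04904608]
```

View pics/z3.png

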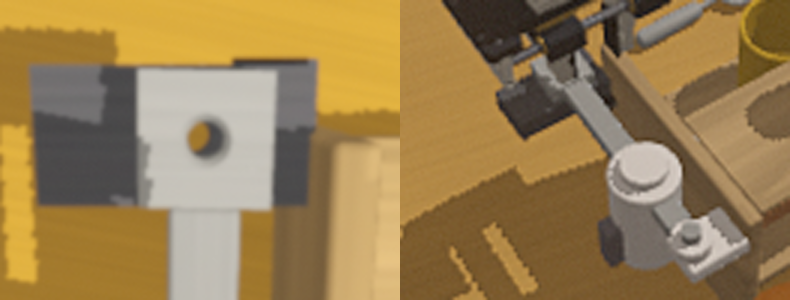

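The plate sits over the bracket, and I can partly see through the hole at wrist pixel (283,145), so the arm is within a few mm of alignment. Next is the pin.

Request:
{"fn": "carry_out", "kwargs": {"rows": [[[0,0,0],[0.19,-0.31,0],0.5],[[0,0,0],[0.38,-0.62,0],0.5],[[0,0,0],[0.58,-0.93,0],0.5]]}}

```text
time: 4.67
eef_pos: [0.5575, -0.1568, 0.2312]
ee_rot: [0.309, -3.124, -0.001]
wrist_force: [0.1, -0.5, 0.0]
width: 0.043
grasp_force: 0.0
```

Request:
{"fn": "carry_out", "kwargs": {"rows": [[[0,0,0],[0.19,-0.31,0],0.5],[[0,0,0],[0.38,-0.62,0],0.5],[[0,0,0],[0.58,-0.93,0],0.5]]}}

```text
time: 4.92
eef_pos: [0.5183, -0.26, 0.2314]
ee_rot: [0.307, -3.124, -0.001]
wrist_force: [0.7, -0.3, 0.3]
width: 0.0439
grasp_force: 0.0
```

Request:
{"fn": "carry_out", "kwargs": {"rows": [[[0,0,0],[0.19,-0.31,0],0.5],[[0,0,0],[0.38,-0.62,0.2],0.5],[[0,0,0],[0.58,-0.92,0.5],0.5],[[0,0,0],[0.58,-0.92,0.7],0.5],[[0,0,0],[0.58,-0.92,0.7],0.5],[[0,0,0],[0.58,-0.92,0.7],0.5]]}}

```text
time: 5.42
eef_pos: [0.4792, -0.3602, 0.1609]
ee_rot: [0.304, -3.122, -0.003]
wrist_force: [0.4, -0.2, 0.3]
width: 0.0437
grasp_force: 0.0
```

```bash
python3 - <<'E'
from h import *
w=load('w2');print('arm hole wrist',onz(w,282.4,144.8,.164))
s=observe();Rm=R.from_rotvec(s['ee_rot']).as_matrix()
print(s['time'],s['eef_pos'],s['wrist_force'],s['width'],s['ee_rot'])
c=snap('wrist','w3');print(proj(c,np.array([.4825,-.3605,.083])))
h=cv2.cvtColor(c['color'],cv2.COLOR_RGB2HSV);m=(((h[...,0]<6)|(h[...,0]>174))&(h[...,1]>180)&(h[...,2]>70)).astype(np.uint8)
n,l,st,ce=cv2.connectedComponentsWithStats(m)
print([(st[i],ce[i]) for i in range(1,n) if st[i][4]>40])
E
```

```text
arm hole wrist [ 0.53891547 -0.0628583   0.164     ]
5.4167 [ 0.479218   -0.36016121  0.16087082] [ 0.38107399 -0.21234461  0.26849677] 0.0437489727272623 [ 3.04090837e-01 -3.12246131e+00 -3.03438195e-03]
[277.09416634 225.20824216]
[(array([263, 204,  22,  30, 493], dtype=int32), array([273.72008114, 218.79513185]))]
```

View pics/w3.png

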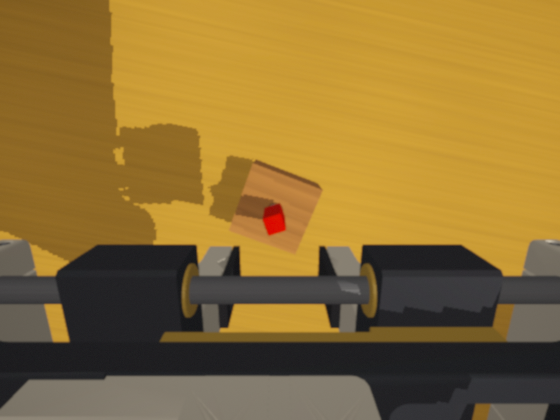

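The red head's top is near (275,225) as predicted, turned roughly 10° to the gripper. I'll measure the turn.

```bash
python3 - <<'E'
from h import *
c=load('w3');s=observe();Rm=R.from_rotvec(s['ee_rot']).as_matrix()
r=c['color'][200:238,258:292,0].astype(int);print(r[::2,::2])
h=cv2.cvtColor(c['color'],cv2.COLOR_RGB2HSV);red=((h[...,0]<6)|(h[...,0]>174))&(h[...,1]>180)
v=c['color'][...,0]
for t in (150,190,215):
    m=(red&(v>t)).astype(np.uint8);cs=max(cv2.findContours(m,0,1)[0],key=cv2.contourArea);rc=cv2.minAreaRect(cs)
    bp=np.array([onz(c,*p,.083)[:2] for p in cv2.boxPoints(rc)]);e=(bp[1]-bp[0]);f=bp[2]-bp[1]
    et=Rm[:2,:2].T@e;print(t,rc,bp.mean(0),np.linalg.norm(e),np.linalg.norm(f),'deg in tool',np.degrees(np.arctan2(et[1],et[0])))
E
```

```text
[[125 125 127 127 128 135 138 143 180 191 190 188 185 183 180 181 182]
 [124 124 124 125 125 126 124 124 153 170 181 187 190 189 187 183 179]
 [124 124 124 124 124 119 108 114 132 144 148 171 189 191 191 188 180]
 [127 126 125 123 126 126 132 139 141 142 142 158 175 188 189 190 189]
 [128 127 126 130 140 140 141 141 142 142 143 158 165 184 187 188 189]
 [131 130 129 135 141 141 142 141 142 142 143 159 164 181 184 185 186]
 [131 132 132 139 142 142 142 142 142 143 150 163 168 181 183 183 183]
 [127 128 132 140 142 141 143 149 162 181 197 194 169 175 180 183 184]
 [121 123 130 143 150 163 182 197 210 216 219 215 176 173 180 179 180]
 [138 133 145 181 198 209 215 219 219 220 220 219 191 173 186 186 183]
 [182 181 178 209 217 218 218 219 220 219 220 220 204 174 189 191 189]
 [187 187 182 204 218 218 219 219 219 219 220 220 215 180 189 193 192]
 [185 186 184 190 217 218 219 219 219 219 220 220 219 195 185 190 192]
 [188 187 186 184 210 218 218 219 219 219 219 220 220 208 182 185 187]
 [191 190 189 182 200 217 218 218 219 219 219 220 220 216 184 181 182]
 [187 188 190 189 191 215 218 218 2
[... 160 characters left out ...]
 187 187 187 187]
 [196 193 191 189 188 186 189 188 188 190 191 191 191 189 189 188 187]]
150 ((274.1500244140625, 220.4500274658203), (23.71708106994629, 20.238576889038086), 71.56504821777344) [ 0.47908569 -0.36359005] 0.016337954865491604 0.019941498363417343 deg in tool 71.12876197577158
190 ((274.3500061035156, 224.05001831054688), (16.76007080078125, 18.34120750427246), 71.56504821777344) [ 0.4820139  -0.36287294] 0.014904703662457178 0.014185224601881643 deg in tool 71.01454547983624
215 ((274.4794616699219, 224.44520568847656), (14.981266975402832, 15.566472053527832), 69.44395446777344) [ 0.48231307 -0.36270611] 0.012680983806205734 0.012676057065032447 deg in tool 68.81084919095237
```

Request:
{"fn": "carry_out", "kwargs": {"rows": [[[0,0,-0.018],[-0.027,-0.019,0.2],0.5],[[0,0,-0.036],[-0.027,-0.019,0.45],0.5],[[0,0,-0.052],[-0.027,-0.019,0.7],0.5],[[0,0,-0.052],[-0.027,-0.019,0.9],0.5],[[0,0,-0.052],[-0.027,-0.019,0.9],0.5]]}}

```text
time: 5.88
eef_pos: [0.4831, -0.3597, 0.0704]
ee_rot: [0.812, -3.032, -0.004]
wrist_force: [0.2, 0.7, -1.0]
width: 0.0437
grasp_force: 0.0
```

Request:
{"fn": "carry_out", "kwargs": {"rows": [[[0,0,0],[0,0,0.1],0.5],[[0,0,0],[0,0,0.21],0.5],[[0,0,0],[0,0,0.21],0.6],[[0,0,0],[0,0,0.21],0.7],[[0,0,0],[0,0,0.21],0.8],[[0,0,0],[0,0,0.21],1],[[0,0,0],[0,0,0.21],1],[[0,0,0],[0,0,0.21],1],[[0,0,0],[0,0,0.21],1]], "force": 30}}

```text
time: 6.63
eef_pos: [0.4841, -0.3618, 0.0522]
ee_rot: [-0.811, 3.034, -0.001]
wrist_force: [-1.0, 0.6, 4.0]
width: 0.0154
grasp_force: 30.0
```

```bash
python3 - <<'E'
from h import *
s=observe();Rm=R.from_rotvec(s['ee_rot']).as_matrix()
print(s['time'],s['eef_pos'],s['wrist_force'],s['torque'],s['width'],s['grasp_force'],Rm.round(3))
E
```

```text
6.6333 [ 0.48413168 -0.36181212  0.05221145] [-0.98469787  0.60550175  3.95169795] [ 0.21432514  0.07909606 -0.01014523] 0.015397789370689006 30.000435411930084 [[-0.867 -0.499  0.001]
 [-0.499  0.867 -0.001]
 [-0.001 -0.001 -1.   ]]
```

Request:
{"fn": "carry_out", "kwargs": {"rows": [[[0,0,0],[0,0,-0.1],1],[[0,0,0],[0,0,-0.3],1],[[0,0,0],[0,0,-0.6],1],[[0,0,0],[0,0,-1],1],[[0,0,0],[0,0,-1],1]]}}

```text
time: 7.05
eef_pos: [0.4871, -0.3638, 0.1601]
ee_rot: [-0.811, 3.027, -0.013]
wrist_force: [1.9, -2.0, 0.5]
width: 0.0158
grasp_force: 30.0
```

Request:
{"fn": "carry_out", "kwargs": {"rows": [[[0,0,0.013],[0,0,-0.3],1],[[0,0,0.026],[0,0,-0.6],1],[[0,0,0.039],[0,0,-1],1],[[0,0,0.052],[0,0,-1],1],[[0,0,0.052],[0,0,-1],1],[[0,0,0.052],[0,0,-1],1]]}}

```text
time: 7.55
eef_pos: [0.4834, -0.3613, 0.252]
ee_rot: [-0.309, 3.126, 0.0]
wrist_force: [-0.4, 0.5, -0.6]
width: 0.016
grasp_force: 30.0
```

Request:
{"fn": "carry_out", "kwargs": {"rows": [[[0,0,0],[-0.12,0.31,0],1],[[0,0,0],[-0.25,0.62,0],1],[[0,0,0],[-0.37,0.93,0],1]]}}

```text
time: 7.8
eef_pos: [0.501, -0.2622, 0.25]
ee_rot: [0.307, -3.124, -0.002]
wrist_force: [0.9, 0.5, -0.4]
width: 0.0155
grasp_force: 30.0
```

Request:
{"fn": "carry_out", "kwargs": {"rows": [[[0,0,0],[-0.12,0.31,0],1],[[0,0,0],[-0.25,0.62,0],1],[[0,0,0],[-0.37,0.93,0],1]]}}

```text
time: 8.05
eef_pos: [0.5195, -0.1632, 0.2504]
ee_rot: [0.309, -3.124, -0.001]
wrist_force: [0.6, 0.1, -0.3]
width: 0.0156
grasp_force: 30.0
```

```bash
python3 - <<'E'
from h import *
s=observe();Rm=R.from_rotvec(s['ee_rot']).as_matrix()
print(s['time'],s['eef_pos'],s['wrist_force'],s['torque'],s['width'],s['grasp_force'],np.arctan2(*Rm[[1,0],0]),Rm.round(4))
print(Rm.T@(np.array([.5399,-.0650,.25])-s['eef_pos'])/.1)
E
```

```text
8.05 [ 0.51945028 -0.16315793  0.25037895] [ 0.6040806   0.13517863 -0.34218121] [-0.03756982 -0.14937199 -0.02984756] 0.015641663809919094 29.998567700386047 -2.9440890102030024 [[-9.806e-01 -1.962e-01 -2.500e-03]
 [-1.962e-01  9.806e-01  2.000e-04]
 [ 2.400e-03  6.000e-04 -1.000e+00]]
[-0.39313717  0.92236796  0.00345359]
```

```bash
python3 - <<'E'
from h import *
a=snap('scene','s3');b=snap('side','d3');o=[]
s=observe()
t=np.array(s['eef_pos'])
for c in(a,b):
    p=proj(c,t-[0,0,.03]);h=proj(c,np.array([.54,-.065,.164]));m=(p+h)/2;u,v=(m-[50,62]).astype(int);print(u,v,'tcp',proj(c,t),'pin tip',proj(c,t-[0,0,.052]),'hole',h)
    o.append(cv2.resize(c['color'][v:v+125,u:u+100,::-1],None,fx=4,fy=4,interpolation=cv2.INTER_CUBIC))
cv2.imwrite('pics/z4.png',np.hstack(o))
E
```

```text
161 141 tcp [187.89113088 190.59164697] pin tip [191.28826553 204.57060651] hole [232.29178471 207.31470882]
280 108 tcp [347.81575152 145.90109091] pin tip [345.4019917 161.4920787] hole [314.86078334 185.68341521]
```

View pics/z4.png

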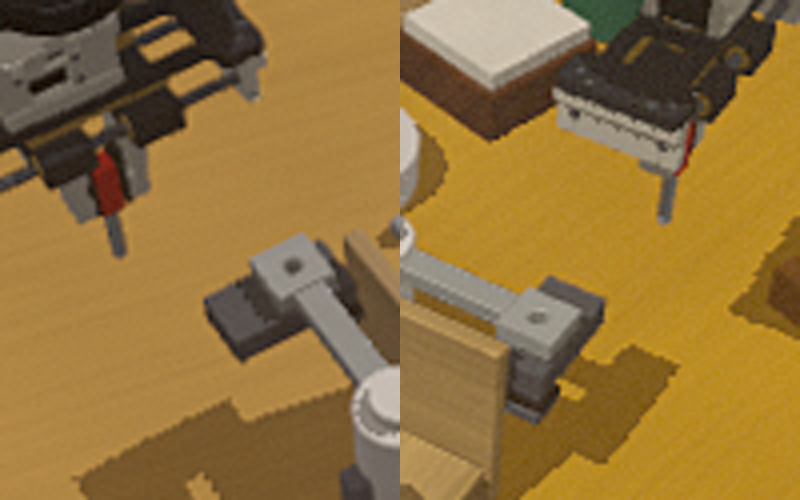

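The tip shows at crop (121,254) in the scene view and (265,220) in the side view. The arm hole is at (293,266) and (138,318).

```bash
cat >> h.py <<'E'
def tri(A,p,B,q):
    o1,d1=ray(A,*p);o2,d2=ray(B,*q);t=np.linalg.lstsq(np.c_[d1,-d2],o2-o1,rcond=None)[0]
    a,b=o1+t[0]*d1,o2+t[1]*d2;return (a+b)/2,np.linalg.norm(a-b)
E
python3 - <<'E'
from h import *
A=load('s3');B=load('d3');f=lambda u,v,x,y:((u+.5)/4-.5+x,(v+.5)/4-.5+y)
t,e=tri(A,f(121,253,161,141),B,f(265,219,280,108));h,e2=tri(A,f(293,266,161,141),B,f(138,318,280,108))
s=observe();Rm=R.from_rotvec(s['ee_rot']).as_matrix()
print(t,e,h,e2,s['eef_pos']);print(Rm.T@(h-t)/.1, 'tip in tool',Rm.T@(t-s['eef_pos']))
p=np.array([.735,-.0264,.164]);print(np.hypot(*(h-p)[:2]))
for c,q in((A,f(293,266,161,141)),(B,f(138,318,280,108))): print(onz(c,*q,.164))
for c,q in((A,f(121,253,161,141)),(B,f(265,219,280,108))): print(onz(c,*q,.198))
E
```

```text
[ 0.51750459 -0.16087874  0.19763113] 0.0013629066538916501 [ 0.53920824 -0.06092354  0.16204986] 0.0005857621184030929 [ 0.52019066 -0.16112103  0.2505383 ]
[-0.41310732  0.9355708   0.35617619] tip in tool [0.00249912 0.00071683 0.05291203]
0.1988121949277519
[ 0.54097798 -0.0611008   0.164     ]
[ 0.53788527 -0.05961881  0.164     ]
[ 0.51721861 -0.16139181  0.198     ]
[ 0.51747635 -0.15973995  0.198     ]
```

Request:
{"fn": "carry_out", "kwargs": {"rows": [[[0,0,0],[-0.13,0.31,0],1],[[0,0,0],[-0.27,0.62,0],1],[[0,0,0],[-0.405,0.932,0],1],[[0,0,0],[-0.405,0.932,0.15],1],[[0,0,0],[-0.405,0.932,0.28],1],[[0,0,0],[-0.405,0.932,0.28],1],[[0,0,0],[-0.405,0.932,0.28],1],[[0,0,0],[-0.405,0.932,0.28],1]]}}

```text
time: 8.82
eef_pos: [0.5419, -0.0661, 0.2237]
ee_rot: [0.307, -3.126, 0.001]
wrist_force: [0.3, 0.3, -0.4]
width: 0.016
grasp_force: 30.0
```

Request:
{"fn": "carry_out", "kwargs": {"rows": [[[0,0,0],[0,0,0.02],1],[[0,0,0],[0,0,0.04],1],[[0,0,0],[0,0,0.06],1],[[0,0,0],[0,0,0.08],1],[[0,0,0],[0,0,0.08],1],[[0,0,0],[0,0,0.08],1]]}}

```text
time: 9.32
eef_pos: [0.542, -0.0657, 0.216]
ee_rot: [-0.306, 3.126, -0.001]
wrist_force: [-0.4, -0.1, 3.0]
width: 0.0158
grasp_force: 30.0
```

```bash
python3 - <<'E'
from h import *
a=snap('scene','s4');b=snap('side','d4');o=[]
for c in(a,b):
    h=proj(c,np.array([.54,-.065,.18]));u,v=(h-[28,35]).astype(int);print(u,v)
    o.append(cv2.resize(c['color'][v:v+70,u:u+56,::-1],None,fx=7,fy=7,interpolation=cv2.INTER_CUBIC))
cv2.imwrite('pics/z5.png',np.hstack(o))
E
```

```text
203 168
287 146
```

View pics/z5.png

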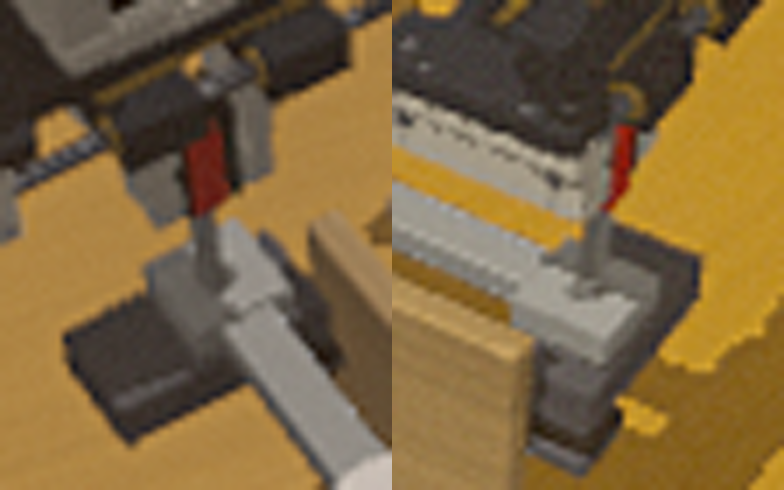

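The tip rests on the plate at about z5 scene (212,288) and side (594,288). In the side view the dark hole edge shows just left of the pin, so the tip is only a few mm off.

```bash
python3 - <<'E'
from h import *
A=load('s4');B=load('d4');s=observe();Rm=R.from_rotvec(s['ee_rot']).as_matrix()
f=lambda u,v,x,y:((u+.5)/7-.5+x,(v+.5)/7-.5+y)
pa=f(212,288,203,168);pb=f(202,288,287,146);ha=(233.9,207.1);hb=(314.1,187.1)
for c,p,h in((A,pa,ha),(B,pb,hb)): print(p,(Rm.T@(onz(c,*h,.164)-onz(c,*p,.164)))*1000)
E
```

```text
(232.85714285714286, 208.71428571428572) [ 3.02862583e+00  4.85833459e+00 -3.40035344e-03]
(315.42857142857144, 186.71428571428572) [-2.18337668e+00  3.10797302e+00 -5.85671146e-05]
```

Request:
{"fn": "carry_out", "kwargs": {"rows": [[[0,0,0],[0,0,-0.03],1],[[0,0,0],[0,0.02,-0.03],1],[[0,0,0],[0.002,0.037,-0.03],1],[[0,0,0],[0.002,0.037,-0.03],1],[[0,0,0],[0.002,0.037,-0.01],1],[[0,0,0],[0.002,0.037,0.01],1],[[0,0,0],[0.002,0.037,0.03],1],[[0,0,0],[0.002,0.037,0.03],1],[[0,0,0],[0.002,0.037,0.03],1]]}}

```text
time: 10.17
eef_pos: [0.541, -0.0619, 0.2123]
ee_rot: [0.306, -3.126, 0.0]
wrist_force: [0.6, -0.7, -1.2]
width: 0.0157
grasp_force: 30.0
```

In the arm's hole. Now I continue gently down to the bracket level.

Request:
{"fn": "carry_out", "kwargs": {"rows": [[[0,0,0],[0,0,0.015],1],[[0,0,0],[0,0,0.03],1],[[0,0,0],[0,0,0.045],1],[[0,0,0],[0,0,0.06],1],[[0,0,0],[0,0,0.075],1],[[0,0,0],[0,0,0.09],1],[[0,0,0],[0,0,0.105],1],[[0,0,0],[0,0,0.12],1],[[0,0,0],[0,0,0.12],1],[[0,0,0],[0,0,0.12],1]]}}

```text
time: 11.0
eef_pos: [0.541, -0.0618, 0.2004]
ee_rot: [0.306, -3.126, -0.0]
wrist_force: [1.0, 0.1, -0.9]
width: 0.0159
grasp_force: 30.0
```

Request:
{"fn": "carry_out", "kwargs": {"rows": [[[0,0,0],[0,0,0.01],1],[[0,0,0],[0,0,0.02],1],[[0,0,0],[0,0,0.03],1],[[0,0,0],[0,0,0.04],1],[[0,0,0],[0,0,0.04],1],[[0,0,0],[0,0,0.04],1]]}}

```text
time: 11.5
eef_pos: [0.5412, -0.0619, 0.1976]
ee_rot: [-0.307, 3.126, -0.0]
wrist_force: [-1.7, 1.0, 7.2]
width: 0.0158
grasp_force: 30.0
```

Contact at 17 mm, as expected when the holes aren't aligned. The images put the bracket hole about 4.5 mm towards tool -y, so I sweep that way with light pressure.

Request:
{"fn": "carry_out", "kwargs": {"rows": [[[0,0,0],[0,0,-0.008],1],[[0,0,0],[0,-0.008,-0.008],1],[[0,0,0],[0,-0.016,-0.008],1],[[0,0,0],[0,-0.024,-0.008],1],[[0,0,0],[0,-0.032,-0.008],1],[[0,0,0],[0,-0.032,-0.008],1]]}}

```text
time: 12.0
eef_pos: [0.5421, -0.0646, 0.1979]
ee_rot: [-0.306, 3.125, 0.001]
wrist_force: [-0.2, 2.6, 4.7]
width: 0.0156
grasp_force: 30.0
```

Request:
{"fn": "carry_out", "kwargs": {"rows": [[[0,0,0],[0,-0.005,0],1],[[0,0,0],[0,-0.01,0],1],[[0,0,0],[0,-0.01,0],1]]}}

```text
time: 12.25
eef_pos: [0.5422, -0.0656, 0.1977]
ee_rot: [-0.306, 3.125, 0.001]
wrist_force: [-0.5, 2.6, 4.2]
width: 0.0157
grasp_force: 30.0
```

Request:
{"fn": "carry_out", "kwargs": {"rows": [[[0,0,0],[0,-0.005,0],1],[[0,0,0],[0,-0.01,0],1],[[0,0,0],[0,-0.01,0],1]]}}

```text
time: 12.5
eef_pos: [0.5419, -0.0671, 0.197]
ee_rot: [0.306, -3.126, 0.0]
wrist_force: [0.0, 0.4, 0.9]
width: 0.0161
grasp_force: 30.0
```

Request:
{"fn": "carry_out", "kwargs": {"rows": [[[0,0,0],[0,-0.005,0],1],[[0,0,0],[0,-0.01,0],1],[[0,0,0],[0,-0.01,0],1]]}}

```text
time: 12.75
eef_pos: [0.5421, -0.068, 0.1971]
ee_rot: [0.306, -3.126, -0.0]
wrist_force: [1.1, 0.2, -1.1]
width: 0.016
grasp_force: 30.0
```

Request:
{"fn": "carry_out", "kwargs": {"rows": [[[0,0,0],[0,-0.005,0],1],[[0,0,0],[0,-0.01,0],1],[[0,0,0],[0,-0.01,0],1]]}}

```text
time: 13.0
eef_pos: [0.5423, -0.0689, 0.1972]
ee_rot: [0.306, -3.126, -0.0]
wrist_force: [1.5, 0.7, -1.6]
width: 0.0159
grasp_force: 30.0
```

Pressure vanished, so the tip is over the lower hole. I move back to mid-window and descend gently.

Request:
{"fn": "carry_out", "kwargs": {"rows": [[[0,0,0],[0,0.006,0],1],[[0,0,0],[0,0.006,0.01],1],[[0,0,0],[0,0.006,0.02],1],[[0,0,0],[0,0.006,0.03],1],[[0,0,0],[0,0.006,0.03],1]]}}

```text
time: 13.42
eef_pos: [0.5421, -0.0684, 0.1941]
ee_rot: [0.306, -3.126, 0.0]
wrist_force: [1.1, -0.1, -0.4]
width: 0.0162
grasp_force: 30.0
```

Request:
{"fn": "carry_out", "kwargs": {"rows": [[[0,0,0],[0,0,0.015],1],[[0,0,0],[0,0,0.03],1],[[0,0,0],[0,0,0.045],1],[[0,0,0],[0,0,0.06],1],[[0,0,0],[0,0,0.075],1],[[0,0,0],[0,0,0.09],1],[[0,0,0],[0,0,0.105],1],[[0,0,0],[0,0,0.12],1],[[0,0,0],[0,0,0.12],1]]}}

```text
time: 14.17
eef_pos: [0.5421, -0.0683, 0.182]
ee_rot: [0.306, -3.126, -0.0]
wrist_force: [-0.2, 0.6, -0.5]
width: 0.0159
grasp_force: 30.0
```

Request:
{"fn": "carry_out", "kwargs": {"rows": [[[0,0,0],[0,0,0.015],1],[[0,0,0],[0,0,0.03],1],[[0,0,0],[0,0,0.045],1],[[0,0,0],[0,0,0.06],1],[[0,0,0],[0,0,0.075],1],[[0,0,0],[0,0,0.085],1],[[0,0,0],[0,0,0.095],1],[[0,0,0],[0,0,0.095],1]]}}

```text
time: 14.83
eef_pos: [0.5422, -0.0683, 0.1726]
ee_rot: [0.306, -3.126, -0.0]
wrist_force: [-0.4, 1.1, -0.7]
width: 0.0159
grasp_force: 30.0
```

Request:
{"fn": "carry_out", "kwargs": {"rows": [[[0,0,0],[0,0,0.005],1],[[0,0,0],[0,0,0.01],1],[[0,0,0],[0,0,0.015],1],[[0,0,0],[0,0,0.015],1],[[0,0,0],[0,0,0.015],1]]}}

```text
time: 15.25
eef_pos: [0.5423, -0.0683, 0.1713]
ee_rot: [0.306, -3.127, -0.0]
wrist_force: [-0.8, 0.2, 0.0]
width: 0.0155
grasp_force: 30.0
```

Request:
{"fn": "carry_out", "kwargs": {"rows": [[[0,0,0],[0,0,0.005],1],[[0,0,0],[0,0,0.01],1],[[0,0,0],[0,0,0.012],1],[[0,0,0],[0,0,0.012],1],[[0,0,0],[0,0,0.012],1]]}}

```text
time: 15.67
eef_pos: [0.5424, -0.0686, 0.1711]
ee_rot: [-0.307, 3.126, -0.001]
wrist_force: [-3.0, 0.6, 6.6]
width: 0.016
grasp_force: 30.0
```

The head is seated, with contact at the expected height. I let go and rise straight up.

Request:
{"fn": "carry_out", "kwargs": {"rows": [[[0,0,0],[0,0,-0.01],1],[[0,0,0],[0,0,-0.01],0.65],[[0,0,0],[0,0,-0.01],0.65],[[0,0,0],[0,0,-0.01],0.65],[[0,0,0],[0,0,-0.01],0.65],[[0,0,0],[0,0,-0.1],0.65],[[0,0,0],[0,0,-0.4],0.65],[[0,0,0],[0,0,-0.8],0.65],[[0,0,0],[0,0,-1],0.65],[[0,0,0],[0,0,-1],0.65]]}}

```text
time: 16.5
eef_pos: [0.5448, -0.0685, 0.2765]
ee_rot: [-0.306, 3.118, -0.001]
wrist_force: [-0.1, 0.4, 0.2]
width: 0.0306
grasp_force: 0.0
```

Request:
{"fn": "carry_out", "kwargs": {"rows": [[[0,0,0],[0,-0.3,0],0.65],[[0,0,0],[0,-0.6,0],0.65],[[0,0,0],[0,-1,0],0.65],[[0,0,0],[0,-1,0],0.65],[[0,0,0],[0,-1,0],0.65]]}}

```text
time: 16.92
eef_pos: [0.5615, -0.1682, 0.2699]
ee_rot: [0.301, -3.126, -0.0]
wrist_force: [-0.0, 0.7, 0.1]
width: 0.0306
grasp_force: 0.0
```

```bash
python3 - <<'E'
from h import *
a=snap('scene','s5');b=snap('side','d5');o=[]
for c in(a,b):
    h=proj(c,np.array([.54,-.065,.18]));u,v=(h-[40,50]).astype(int);print(u,v)
    for z in(.164,.202):print(z,(proj(c,np.array([.54,-.066,z]))-[u,v])*5)
    o.append(cv2.resize(c['color'][v:v+100,u:u+80,::-1],None,fx=5,fy=5,interpolation=cv2.INTER_CUBIC))
cv2.imwrite('pics/z6.png',np.hstack(o))
E
```

```text
191 153
0.164 [204.59244033 272.17274586]
0.202 [198.42258633 223.85960435]
275 131
0.164 [200.56119451 272.4503471 ]
0.202 [205.52865419 218.48138431]
```

View pics/z6.png

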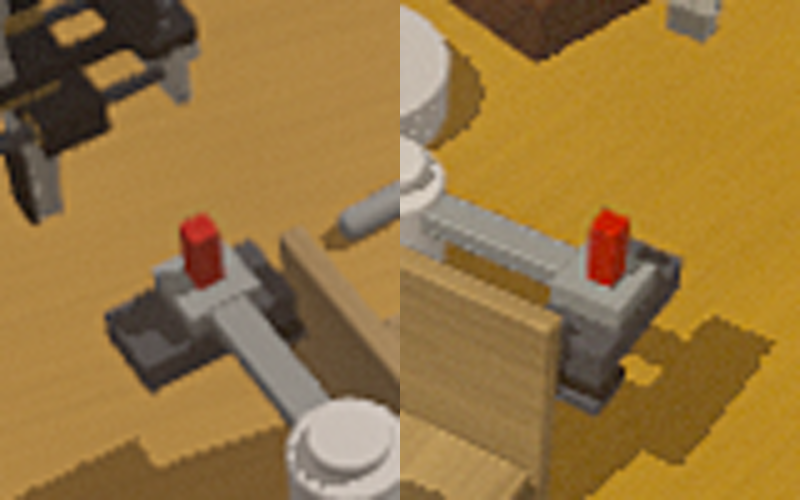

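Both views show the red head sitting flush on the arm plate, with its base at about (204,280) and (207,280) and no shank visible. The gripper is clear, so I'm handing in.

```bash
python3 -c "
from workcell import *
print(sign_off())"
```

```text
the job is handed in; nothing more can be done
None
```

The arm is swung in over the bracket, and the pin is through both holes with its head down on the arm and released; I handed the job in at about 17 s with the gripper clear.

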